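# Set the turntable's drag screw and lock it with its jam nut

## Robot

A 7-joint arm with a two-finger parallel gripper is mounted at the origin on the work surface. World frame = base frame: x ahead of the robot, y to its left, z up, the work surface at z = 0. Lengths are in m, angles in rad, forces in N, time in s.
With the tool pointing down it reaches from about 0.4 to 0.875 m from the base axis. Payload 19.3 kg.
Tool frame: the origin (TCP) lies between the finger pads; the fingertips stand 17 mm ahead of it and the grasp point (between the pads) lies 2 mm behind it (bot.tips_ahead is the z of the fingertips in the tool frame, in m); z points along the fingers, y is the direction in which the jaws open and shut (so a half turn about z gives the same grasp; the last joint's range is limited). The gripper opens to 85 mm and grips with 20 to 120 N. Pads are 22 mm wide; open, the fingers measure 114 mm over their backs; the gripper's body (76 mm by 85 mm) begins 54 mm behind the grasp point. The pads swing forward as they close: fully open they stand 13 mm farther back than shut.
Start: joints at [1.246, 0.521, -0.036, 1.599, 0.021, 1.021, -0.113], TCP at [0.158, -0.605, 0.248] pointing down, gripper open.
Joint ranges: [-2.91, 2.91], [-0.3, 2.13], [-1.5, 1.42], [0.17, 2.43], [-1.26, 4.41], [0.16, 1.93], [-2.52, 2.52]. Speed limits (rad/s): [1.89, 1.89, 2.39, 2.39, 3.01, 3.01, 3.01].

## Interface

Orientations are given as [roll, pitch, yaw] about the fixed x, y, z axes, in that order (R = Rz(yaw) Ry(pitch) Rx(roll)).
In Python, from workcell import telemetry, cams, job, bot gives the robot as it stands.
- The arm moves only by the tool arm_command, never from a script. Its argument "deltas" is a list of rows, each a list of 7 numbers: the opening, from -1 (shut) to 1 (fully open), so that 0 is half open, then the shift along the tool's x, y, z normalised to -1 to 1, where 1 is 150 mm, then the turn, a rotation vector about the tool's x, y, z normalised to -1 to 1, where 1 is 45 degrees. In form: [[hand, tx, ty, tz, rx, ry, rz], ...]. A call has 1 to 8 rows; each row is the pose to reach, as a shift and turn from the pose commanded when the call began, along the tool's axes at that moment; what a row does not reach only later rows make up. A row lasts 1/8 s, in which the tool goes at most 62.5 mm and 10.7 degrees, less where a joint would pass 70% of its speed; a pose out of reach is approached as far as the arm can. A call with a number of a shift or a turn outside -1 to 1 is refused whole. A call with a gripper value outside its range is refused whole. The fingers move at their own pace and stop on an object; "newtons" is the grip in N (left out, the last holds). Time passes only in rows, so rows that repeat a pose let the fingers close. It gives the time, the measured TCP pose, the force and the opening at its end, in the units of the state.
- telemetry.observe(): the state, without advancing time (a new reading comes with each control period).
- cams.grab_frame(name): name is "scene" or "top"; returns the picture (400x640x3 uint8, blue, green, red); there is no depth.
- cams.get_calibration(name): a dict with "fx", "fy", "cx", "cy" (pixels), "R" (3x3) and "t" (3): a world point X has camera coordinates R X + t. Camera axes: x right, y down, z forward; pixel columns grow to the right and rows downward; lengths in m; the calibration is good to about 2 mm. A picture is of the moment at which its call begins. get_calibration takes no time and is no camera call.
- job.job_done(): hands the job in, once; it reports no verdict.
The state is a dict: "clock": time; "qpos": joint angles; "qd": joint speeds; "joint_efforts": joint torques, N m; "position": TCP position; "tool_rot": TCP orientation; "force": force on the tool from outside, world axes, zero at the start; "moment": the same for the moment, N m; "grip_width": finger opening in m.
Only numpy, scipy, OpenCV 4.12 (cv2) and the standard library are available. Lean on these libraries where they do the work, as an engineer would, in place of code of your own. Each camera call takes 0.05 s, during which the arm holds its last target.

## Task

The lazy Susan's drag needs setting: swing the handle of the jam nut on the bracket counterclockwise until the nut has let go, turn the cross-bar of the adjuster screw above it until the bar is in line with the brake arm, then swing the nut handle back clockwise and lock it by feel: firm, about 0.34 N m harder to turn than when it runs free, neither barely nipped nor wrenched hard. Leave the screw in line, let go, and do not disturb the things standing on the turntable and the bench.

Things in the scene. Friction and masses are not known exactly. Their poses are not given: they have to be found in the camera images.
- bracket: Grey cast block 70 x 66 x 46 mm, fixed, beside a round wooden turntable (320 mm diameter, top 35 mm high). Origin: on the bench, on the vertical axis shared by nut and screw. x axis: along the brake arm (22 mm wide bar, ridge on top, from the block over the turntable's edge) to the turntable's centre, 215 mm away; z up. Heights below are above the bench.
- nut (a joint): Turn of the jam nut, rad; 0 as found, growing counterclockwise from above (loosening), limits -0.95 to 1.3. It has let go beyond the bite point, which is hidden, differs each time, and lies between 0.04 and 0.66. Turning slowly, free drag is 0.95 N m either way (10.6 N at the handle); it stays where left. Below the bite point tightening takes 1.1 N m more per rad (1.2 N at the handle per 0.1 rad).
- nut_handle (a point): Centre of the nut's upright round black handle (18 mm diameter, 62 to 100 mm high, this point 84 mm high, 90 mm from the axis), at the end of a flat lever whose top is 62 mm high and which ends 102 mm from the axis. At nut 0 it lies 160 degrees counterclockwise from the bracket's x axis, off the turntable. Nut: 46 mm across, 48 to 75 mm high.
- screw (a joint): Turn of the adjuster screw about the same axis, rad; 0 = cross-bar in line with the brake arm (wanted), growing counterclockwise seen from above; starts between 0.75 and 1.35, limits -0.8 to 1.7. Its drag is 0.15 N m when the nut is loose; held fast when the nut is tight. Turning the nut does not turn it.
- bar (a point): Centre of the screw's steel cross-bar head: 60 mm long, 14 mm thick, 24 mm tall, from 105 to 129 mm above the bench, this point at 117 mm on the axis. Its x axis runs along the bar.
- clamp_ring: Pressure ring hidden inside the nut, never seen or touched; rises 15 mm per rad of nut turn whether it bites or not. Its clamping force is 0 when loose and 67 N per N m of nut torque above the free drag (23 N at 0.34 N m, 3.8 N more at the handle; compare with the free drag felt in the same way). Wanted: 16 to 30 N. Over 73 N spoils its spring. As found: 3 to 48 N.
- mug: White ceramic mug, 85 mm tall, 76 mm wide, on the turntable. Origin: centre of its underside.
- pot: Small aluminium pot, 65 mm tall, 100 mm wide, on the turntable. Origin: centre of its underside.
- funnel: Pink plastic funnel, mouth down, 85 mm tall, 80 mm wide, on the turntable. Origin: centre of its underside.
- spoon: Wooden spoon, 130 mm long, lying on the turntable. Origin: under its middle.
- clip_jar: Squat glass jar with clip lid, 77 mm tall, 78 mm wide, on the turntable. Origin: centre of its underside.
- flowerpot: Terracotta flowerpot, 60 mm tall, 72 mm wide, on the bench about 170 mm from the nut's axis. Origin: centre of its underside.
- tin: Steel tin, 75 mm tall, 64 mm wide, on the bench about 160 mm from the nut's axis. Origin: centre of its underside.
- brush: Hand brush, 180 mm long, lying on the bench about 210 mm from the nut's axis. Origin: under its middle.

How it is judged:
On the way, in this order (a step that is already met when the one before it is completed fails the run):
1. the jam nut has let go (no clamping force) (contact force between clamp_ring and anything else below 0.5 N and value of joint nut above 0.05 rad), for 0.2 s.
2. with the nut loose, the cross-bar is turned in line with the brake arm (within 0.12 rad) (contact force between clamp_ring and anything else below 2 N and value of joint screw between -0.12 and 0.12 rad), for 0.2 s.
3. the nut is tight again (16 to 30 N) (contact force between clamp_ring and anything else between 16 and 30 N and value of joint screw between -0.12 and 0.12 rad), for 0.2 s.
At the end, for the whole second after the job is handed in: The nut clamps with 16 to 30 N (0.24 to 0.45 N m above its free drag), the screw's cross-bar is within 0.12 rad of the brake arm's direction, nut and screw are at rest and released (all of step 3 and velocity of joint nut between -0.05 and 0.05 rad/s and velocity of joint screw between -0.05 and 0.05 rad/s); the robot touches nothing.
It fails at once if the nut is wrenched so hard that the clamping force passes 73 N (contact force between clamp_ring and anything else above 73 N).
It fails at once if a bystander on the turntable or bench is moved by more than 30 mm (distance of any of mug, pot, funnel, spoon, clip_jar, flowerpot, tin, brush from where it was at the start of the episode above 0.03 m).
It also fails if it takes over 72 s, if anything falls off the work surface, if the arm or the gripper's body presses on something with over 40 N, if the wrist force passes 120 N, or if a joint passes its speed limit or range.

## Working session

There is one attempt and no reset: what is moved stays moved. The work goes in short steps, Python scripts to look and compute and a tool call to move; the robot and the scene stay as the last step left them, time stands still between calls to the robot, and variables do not carry over. Pictures are saved under pics/ and viewed, and the job is handed in when it is done.

Besides the shell and the picture viewer there is one more tool, called after "Emit:" as name(argument=value, ...) on one line, values as JSON. arm_command: Moves the arm, as the interface text tells. Its arguments: {"type":"object","properties":{"deltas":{"type":"array","items":{"type":"array","items":{"type":"number"}}},"newtons":{"type":"number"}},"required":["deltas"]}

```bash
mkdir -p pics; ls; python3 - <<'E'
from workcell import telemetry,cams,job,bot
import cv2
print(telemetry.observe())
for n in("scene","top"):
    im=cams.grab_frame(n); cv2.imwrite(f"pics/{n}0.png",im); print(cams.get_calibration(n))
E
```

```text
pics
{'clock': 0.0, 'qpos': array([ 1.24579002,  0.52200433, -0.03633151,  1.59996348,  0.02117429,
        1.02108255, -0.11277264]), 'qd': array([ 0.00121023, -0.00130213,  0.00147629,  0.00109878, -0.00050116,
        0.0019748 , -0.00056159]), 'joint_efforts': array([-9.36974538e-04, -9.27117562e+01,  1.97936855e+00, -3.69931912e+01,
        1.78455468e-02,  8.22721340e-03, -1.13671445e-04]), 'position': array([ 0.1574392 , -0.604543  ,  0.24774764]), 'tool_rot': array([-3.14051990e+00,  5.10041408e-05,  2.54813034e-01]), 'force': array([-0.04493511, -0.68578374, -0.09117106]), 'moment': array([ 0.05512834,  0.0515037 , -0.00246913]), 'grip_width': 0.08529306773317577}
{'fx': 447.34618794658877, 'fy': 447.34618794658877, 'cx': 313.91068186891675, 'cy': 193.51559228303353, 'R': array([[-0.72532313,  0.68840652,  0.00167854],
       [ 0.59025723,  0.62316156, -0.5130946 ],
       [-0.35426367, -0.37116861, -0.85833042]]), 't': array([ 0.45090549, -0.26373769,  1.36065839])}
{'fx': 423.48765119780745, 'fy': 423.48765119780745, 'cx': 321.29728530079467, 'cy': 197.9300066901766, 'R': array([[ 0.01987777, -0.9997492 ,  0.01031521],
       [-0.98404583, -0.02138792, -0.1766249 ],
       [ 0.17680122, -0.00663973, -0.98422418]]), 't': array([-0.05350771,  0.59578077,  0.99812732])}
```

View pics/scene0.png

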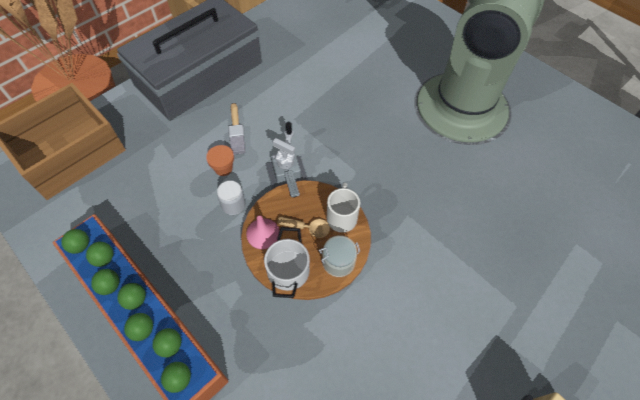

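View pics/top0.png

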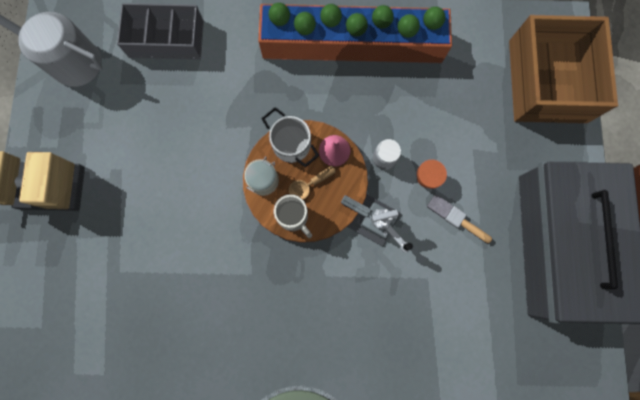

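```bash
cat > h.py <<'E'
import numpy as np,cv2
from workcell import telemetry,cams,job,bot
def proj(n,X):
    c=cams.get_calibration(n);p=c['R']@np.asarray(X,float)+c['t'];return np.array([c['fx']*p[0]/p[2]+c['cx'],c['fy']*p[1]/p[2]+c['cy']])
def back(n,uv,z):
    c=cams.get_calibration(n);d=c['R'].T@np.array([(uv[0]-c['cx'])/c['fx'],(uv[1]-c['cy'])/c['fy'],1]);o=-c['R'].T@c['t']
    return o+d*(z-o[2])/d[2]
def crop(im,x0,y0,w,h,s,fn):
    cv2.imwrite(fn,cv2.resize(im[y0:y0+h,x0:x0+w],None,fx=s,fy=s,interpolation=cv2.INTER_CUBIC))
E
python3 - <<'E'
from h import *
crop(cv2.imread('pics/top0.png'),330,170,100,90,7,'pics/topc.png')
crop(cv2.imread('pics/scene0.png'),240,110,90,100,6,'pics/scenec.png')
print(proj('top',[.158,-.605,.25]),proj('scene',[.158,-.605,.25]))
E
```

```text
[622.19162095 418.89605747] [286.7696776  -36.43009436]
```

View pics/topc.png

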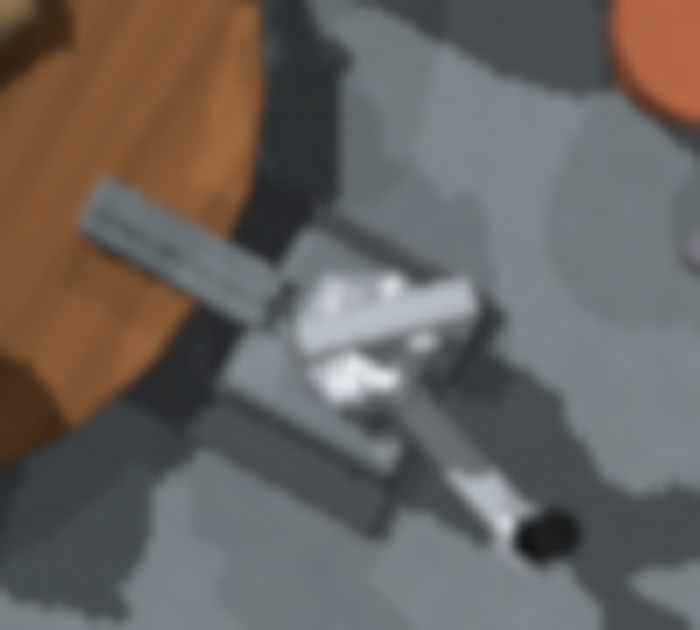

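View pics/scenec.png

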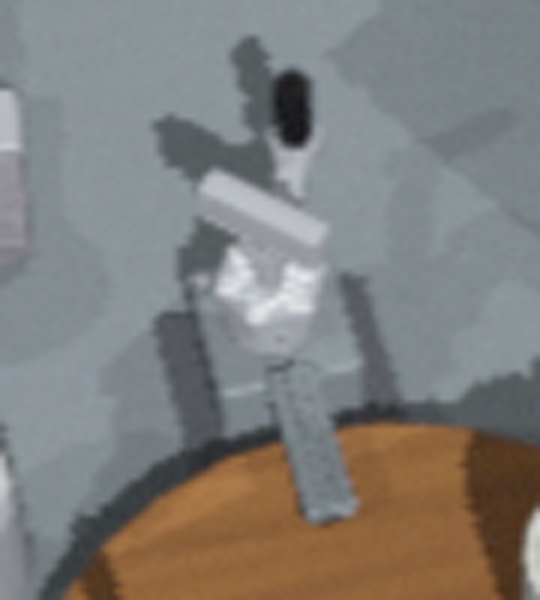

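```bash
python3 - <<'E'
from h import *
c1=back('top',[385.4,215.4],.129);c2=back('scene',[284.5,144.8],.129);print('bar',c1,c2)
h1=back('top',[408.4,246.2],.1);h2=back('scene',[288.7,123.9],.1);print('h',h1,h2)
for a,b in (((303,340),(475,295)),):
    A=back('top',np.array(a)/7+[330,170],.129);B=back('top',np.array(b)/7+[330,170],.129);print(A,B,np.degrees(np.arctan2(*(B-A)[[1,0]])),np.linalg.norm(A-B))
A=back('scene',np.array((208,185))/6+[240,110],.129);B=back('scene',np.array((320,235))/6+[240,110],.129);print('sc',np.degrees(np.arctan2(*(B-A)[[1,0]])),np.linalg.norm(A-B))
for h in(h1-c1,h2-c2): print(np.linalg.norm(h[:2]),np.degrees(np.arctan2(h[1],h[0])))
# arm ridge direction
im=cv2.imread('pics/top0.png');hsv=cv2.cvtColor(im,cv2.COLOR_BGR2HSV)
# turntable edge pixels (read by mask of brown)
m=((hsv[...,0]>5)&(hsv[...,0]<22)&(hsv[...,1]>90)).astype(np.uint8)
m[:, :235]=0;m[:,372:]=0;m[:115]=0;m[250:]=0
n,l,s,_=cv2.connectedComponentsWithStats(m);k=1+s[1:,4].argmax();ys,xs=np.where(l==k)
P=np.array([back('top',(x,y),.035)[:2] for x,y in zip(xs,ys)])
hull=cv2.convexHull(P.astype(np.float32))[:,0]
from scipy.optimize import least_squares
r=least_squares(lambda p:np.hypot(*(hull-p[:2]).T)-.16,[hull.mean(0)[0],hull.mean(0)[1]],loss='soft_l1',f_scale=.002);print('tt',r.x,np.abs(r.fun).max())
for c in(c1,c2):
  d=r.x-c[:2];print(np.hypot(*d),np.degrees(np.arctan2(d[1],d[0])))
E
```

```text
bar [ 0.5457552  -0.18803698  0.129     ] [ 0.54757683 -0.18580444  0.129     ]
h [ 0.47863022 -0.24581536  0.1       ] [ 0.4797558  -0.24773633  0.1       ]
[ 0.53785656 -0.16027658  0.129     ] [ 0.55389499 -0.21667772  0.129     ] -74.12617319630759 0.058637187208230655
sc 107.92472364083308 0.054447064440221564
0.08856694552136189 -139.2795030787094
0.09184362386376821 -137.59871639748332Traceback (most recent call last):
  File "<stdin>", line 14, in <module>
  File "h.py", line 6, in back
    c=cams.get_calibration(n);d=c['R'].T@np.array([(uv[0]-c['cx'])/c['fx'],(uv[1]-c['cy'])/c['fy'],1]);o=-c['R'].T@c['t']
ValueError: time passes only in moves, steps and waits
```

```bash
sed -i 's/^def proj/import functools\n@functools.lru_cache(None)\ndef cal(n): return cams.get_calibration(n)\ndef proj/; s/c=cams.get_calibration(n)/c=cal(n)/' h.py; python3 - <<'E'
from h import *
c1=np.array([.5467,-.1869]);h=np.array([.4792,-.2468])
im=cv2.imread('pics/top0.png');hsv=cv2.cvtColor(im,cv2.COLOR_BGR2HSV)
m=((hsv[...,0]>5)&(hsv[...,0]<22)&(hsv[...,1]>90)).astype(np.uint8)
m[:, :235]=0;m[:,372:]=0;m[:115]=0;m[250:]=0
n,l,s,_=cv2.connectedComponentsWithStats(m);k=1+s[1:,4].argmax();ys,xs=np.where(l==k)
P=np.array([back('top',(x,y),.035)[:2] for x,y in zip(xs,ys)])
hull=cv2.convexHull(P.astype(np.float32))[:,0]
from scipy.optimize import least_squares
r=least_squares(lambda p:np.hypot(*(hull-p[:2]).T)-.16,hull.mean(0),loss='soft_l1',f_scale=.002);print('tt',r.x,np.round(r.fun*1000,1))
d=r.x-c1;print(np.hypot(*d),np.degrees(np.arctan2(d[1],d[0])))
d=h-c1;print(np.hypot(*d),np.degrees(np.arctan2(d[1],d[0])))
# arm ridge: top crop (95,205)->(275,300)
a,b=[back('top',np.array(p)/7+[330,170],.05)[:2] for p in((275,300),(95,205))];d=b-a;print(a,b,np.degrees(np.arctan2(d[1],d[0])))
for nm,p,z in(('flower',(432,174),.06),('tin',(388,152),.075),('mug',(291,211),.12),('brush',(460,218),.02)):
  X=back('top',p,z)[:2];d=X-c1;print(nm,X,np.hypot(*d),np.degrees(np.arctan2(d[1],d[0])))
E
```

```text
tt [0.64780418 0.00162868] [-1.3 -1.5 -1.7 -2.7 -2.2 -2.2 -2.1 -2.1 -1.8 -2.4 -2.2 -2.9 -1.9 -1.5
 -1.7 -1.9 -1.8 -1.9 -1.8 -1.6 -2.9 -2.8 -2.1 -1.  -1.2 -1.4 -2.7 -2.7
 -1.4 -2.2 -1.8 -1.5 -2.1 -1.5 -1.4 -0.3 -0.  -0.9 -0.  -1.2 -0.9 -1.6
 -1.5 -1.3 -1.8 -1.  -1.1 -1.  -1.  -3.9 -4.  -3.  -2.5 -2.9 -2.6 -3.
 -2.6 -2.1 -1.8]
0.2139278379581293 61.79622576498655
0.09024555390710387 -138.41391275671396
[ 0.56237045 -0.16076995] [ 0.59513521 -0.09666433] 62.928158884654145
flower [ 0.66231791 -0.31644308] 0.17363441335543697 -48.25091439253088
tin [ 0.71232067 -0.20426236] 0.16652825304684463 -5.984575298501877
mug [0.55262007 0.0286572 ] 0.21563847424908159 88.42682271460271
brush [ 0.55845237 -0.39596351] 0.20939357805836883 -86.78254183018304
```

```bash
cat >> h.py <<'E'
from scipy.spatial.transform import Rotation as Ro
AX=np.array([.5467,-.1869]);ARM=np.radians(61.7)
def delta(p0,e0,p1,yaw1,n=None):
    "p0,e0 start pose (euler), goal tool-down at yaw1; normalised tool shift & rotvec"
    R0=Ro.from_euler('xyz',e0);R1=Ro.from_euler('xyz',[np.pi,0,yaw1])
    t=R0.inv().apply(np.array(p1)-p0)/.15;r=(R0.inv()*R1).as_rotvec()/(np.pi/4)
    return np.round(np.r_[t,r],3)
def handle(nut,z=.088,r=.09):
    a=ARM+np.radians(160)+nut
    return np.array([AX[0]+r*np.cos(a),AX[1]+r*np.sin(a),z]),a-np.pi
def st():
    s=telemetry.observe();print(round(s['clock'],3),np.round(s['position'],4),np.round(s['tool_rot'],4),'F',np.round(s['force'],2),'M',np.round(s['moment'],3),'w',round(s['grip_width'],4));return s
E
python3 - <<'E'
from h import *
s=st();p,y=handle(0,.2);print(p,y)
print(delta(s['position'],s['tool_rot'],p,y))
E
```

```text
0.1 [ 0.1574 -0.6046  0.2478] [-3.1406e+00  1.0000e-04  2.5480e-01] F [-0.09 -0.61 -0.41] M [-0.014 -0.014  0.01 ] w 0.0851
[ 0.47950256 -0.24677073  0.2       ] 0.7278022980816354
[ 2.679e+00 -1.767e+00  3.200e-01 -1.000e-03 -0.000e+00 -6.020e-01]
```

Emit:
arm_command(deltas=[[1, 0.3, -0.2, 0.03, 0, 0, 0], [1, 0.6, -0.4, 0.07, 0, 0, 0], [1, 0.9, -0.59, 0.1, 0, 0, 0], [1, 0.9, -0.59, 0.1, 0, 0, 0]])

```text
clock: 0.6
position: [0.2688, -0.4822, 0.233]
tool_rot: [-3.14, -0.001, 0.26]
force: [0.2, -0.6, 0.4]
grip_width: 0.0855
```

Emit:
arm_command(deltas=[[1, 0.3, -0.2, 0.03, 0, 0, 0], [1, 0.6, -0.4, 0.07, 0, 0, 0], [1, 0.9, -0.59, 0.1, 0, 0, 0], [1, 0.9, -0.59, 0.1, 0, 0, 0]])

```text
clock: 1.1
position: [0.3765, -0.3629, 0.218]
tool_rot: [-3.14, -0.001, 0.26]
force: [-0.4, -0.9, -0.2]
grip_width: 0.0857
```

```bash
python3 - <<'E'
from h import *
s=st();p,y=handle(0,.16);print(p,y)
print(delta(s['position'],s['tool_rot'],p,y))
E
```

```text
1.1 [ 0.3765 -0.3629  0.218 ] [-3.1405e+00 -6.0000e-04  2.5990e-01] F [-0.36 -0.95 -0.18] M [-0.028  0.117 -0.013] w 0.0857
[ 0.47950256 -0.24677073  0.16      ] 0.7278022980816354
[ 0.863 -0.571  0.388 -0.001 -0.001 -0.596]
```

Emit:
arm_command(deltas=[[1, 0.3, -0.2, 0.1, 0, 0, -0.2], [1, 0.6, -0.4, 0.2, 0, 0, -0.4], [1, 0.863, -0.571, 0.388, 0, 0, -0.596], [1, 0.863, -0.571, 0.388, 0, 0, -0.596], [1, 0.863, -0.571, 0.388, 0, 0, -0.596], [1, 0.863, -0.571, 0.388, 0, 0, -0.596]])

```text
clock: 1.85
position: [0.4772, -0.2515, 0.1605]
tool_rot: [3.141, 0.0, 0.72]
force: [0.4, -0.8, -1.0]
grip_width: 0.0854
```

```bash
python3 - <<'E'
from h import *
s=st();p,y=handle(0);print(p,y)
print(delta(s['position'],s['tool_rot'],p,y))
crop(cams.grab_frame('top'),330,150,130,110,6,'pics/t1.png')
crop(cams.grab_frame('scene'),220,60,130,120,5,'pics/s1.png')
E
```

```text
1.85 [ 0.4772 -0.2515  0.1605] [3.1408e+00 4.0000e-04 7.2010e-01] F [ 0.43 -0.8  -1.01] M [ 0.012 -0.011 -0.012] w 0.0854
[ 0.47950256 -0.24677073  0.088     ] 0.7278022980816354
[ 0.032 -0.014  0.483  0.001  0.    -0.01 ]
```

View pics/s1.png

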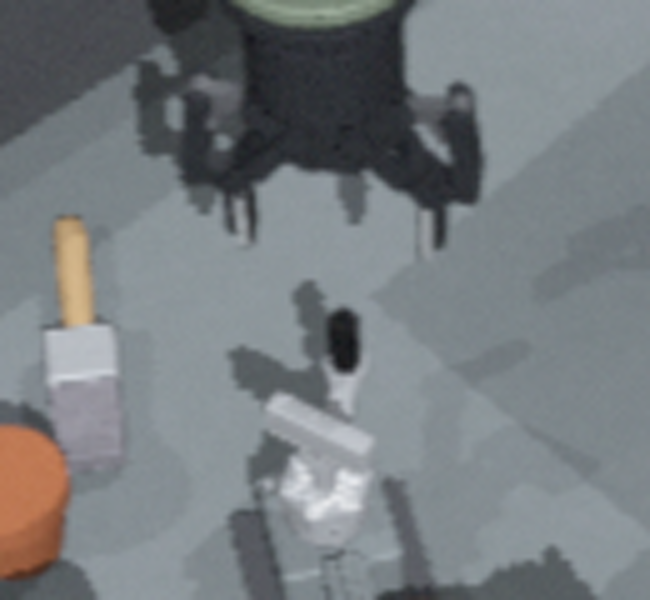

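View pics/t1.png

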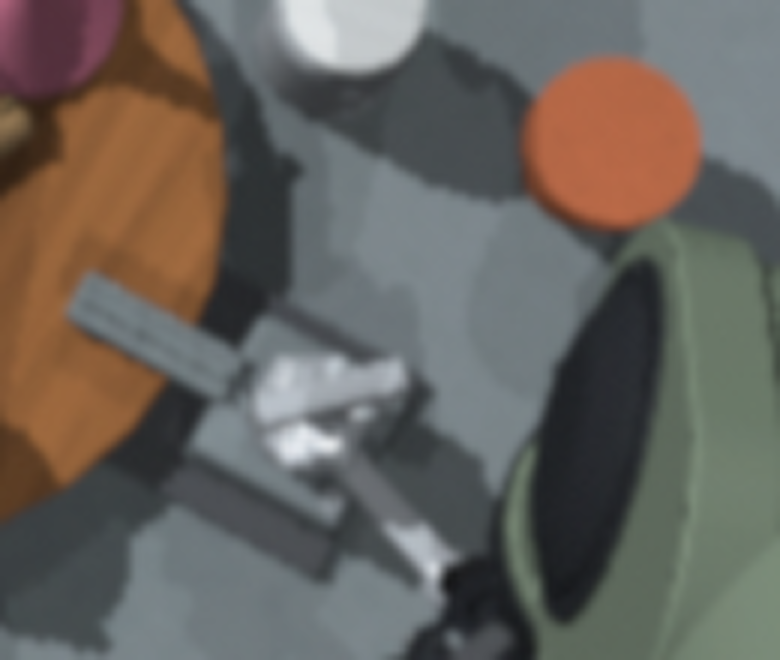

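Emit:
arm_command(deltas=[[0.4, 0, 0, 0, 0, 0, 0], [0.2, 0, 0, 0, 0, 0, 0]])

```text
clock: 2.2
position: [0.4778, -0.2502, 0.1602]
tool_rot: [3.141, -0.0, 0.722]
force: [-0.1, -0.3, 0.6]
grip_width: 0.0522
```

```bash
python3 - <<'E'
from h import *
s=st();p,y=handle(0);print(p,y)
print(delta(s['position'],s['tool_rot'],p,y))
E
```

```text
2.2 [ 0.4778 -0.2502  0.1602] [ 3.1414 -0.      0.7225] F [-0.07 -0.3   0.64] M [-0.035  0.01   0.028] w 0.0522
[ 0.47950256 -0.24677073  0.088     ] 0.7278022980816354
[ 0.024 -0.01   0.482  0.    -0.    -0.007]
```

Emit:
arm_command(deltas=[[0, 0.024, -0.008, 0.2, 0, 0, -0.007], [0, 0.024, -0.008, 0.4, 0, 0, -0.007], [0, 0.024, -0.008, 0.48, 0, 0, -0.007], [0, 0.024, -0.008, 0.48, 0, 0, -0.007], [0, 0.024, -0.008, 0.48, 0, 0, -0.007]])

```text
clock: 2.82
position: [0.4802, -0.247, 0.089]
tool_rot: [3.14, -0.0, 0.728]
force: [0.2, -0.7, 0.0]
grip_width: 0.0429
```

```bash
python3 - <<'E'
from h import *
s=st();p,y=handle(0);print(p,y)
crop(cams.grab_frame('scene'),240,80,100,90,7,'pics/s2.png')
E
```

```text
2.825 [ 0.4802 -0.247   0.089 ] [ 3.1405e+00 -5.0000e-04  7.2820e-01] F [ 0.2  -0.67  0.01] M [0.005 0.032 0.023] w 0.0429
[ 0.47950256 -0.24677073  0.088     ] 0.7278022980816354
```

View pics/s2.png

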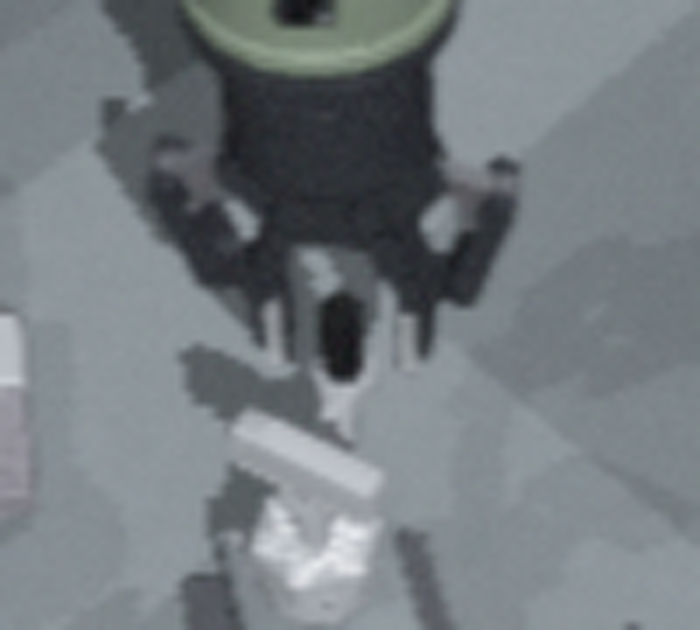

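Emit:
arm_command(deltas=[[-0.3, 0, 0, 0, 0, 0, 0], [-0.6, 0, 0, 0, 0, 0, 0], [-1, 0, 0, 0, 0, 0, 0], [-1, 0, 0, 0, 0, 0, 0]], newtons=50)

```text
clock: 3.38
position: [0.4804, -0.2475, 0.0889]
tool_rot: [3.14, -0.001, 0.728]
force: [1.7, -3.7, 6.2]
grip_width: 0.0169
```

```bash
cat >> h.py <<'E'
def torque(s,F0=np.array([0,-.6,0])):
    r=s['position'][:2]-AX;F=s['force']-F0
    a=np.arctan2(r[1],r[0]);t=np.array([-np.sin(a),np.cos(a)])
    nut=(a-ARM-np.radians(160)+np.pi)%(2*np.pi)-np.pi
    print('nut~%.4f r=%.4f Ft=%.2f Fr=%.2f tau=%.3f Mz=%.3f'%(nut,np.hypot(*r),F[:2]@t,F[0]*np.cos(a)+F[1]*np.sin(a),r[0]*F[1]-r[1]*F[0],s['moment'][2]))
def arc(n0,n1s,z=.088,hand=-1):
    "rows from commanded nut n0 to list n1s"
    p0,y0=handle(n0,z)
    for n in n1s:
        p,y=handle(n,z);d=delta(p0,[np.pi,0,y0],p,y);print([hand]+[float(round(x,3))+0 for x in d])
E
python3 - <<'E'
from h import *
s=st();torque(s)
arc(0,np.arange(1,9)*.04)
E
```

```text
3.375 [ 0.4804 -0.2475  0.0889] [ 3.1395e+00 -5.0000e-04  7.2790e-01] F [ 1.7  -3.72  6.24] M [-0.812 -0.232 -0.042] w 0.0169
nut~0.0129 r=0.0898 Ft=3.45 Fr=0.85 tau=0.310 Mz=-0.042
[-1, 0.0, 0.024, 0.0, 0.0, 0.0, -0.051]
[-1, 0.002, 0.048, 0.0, 0.0, 0.0, -0.102]
[-1, 0.004, 0.072, 0.0, 0.0, 0.0, -0.153]
[-1, 0.008, 0.096, 0.0, 0.0, 0.0, -0.204]
[-1, 0.012, 0.119, 0.0, 0.0, 0.0, -0.255]
[-1, 0.017, 0.143, 0.0, 0.0, 0.0, -0.306]
[-1, 0.023, 0.166, 0.0, 0.0, 0.0, -0.357]
[-1, 0.03, 0.189, 0.0, 0.0, 0.0, -0.407]
```

Emit:
arm_command(deltas=[[-1, 0, 0.024, 0, 0, 0, -0.051], [-1, 0.002, 0.048, 0, 0, 0, -0.102], [-1, 0.004, 0.072, 0, 0, 0, -0.153], [-1, 0.008, 0.096, 0, 0, 0, -0.204]], newtons=70)

```text
clock: 3.88
position: [0.4901, -0.257, 0.0888]
tool_rot: [3.142, 0.0, 0.889]
force: [-6.2, 1.4, 13.9]
grip_width: 0.016
```

```bash
python3 - <<'E'
from h import *
s=st();torque(s)
arc(0.16,.16+np.arange(1,9)*.04)
E
```

```text
3.875 [ 0.4901 -0.257   0.0888] [3.1415e+00 5.0000e-04 8.8920e-01] F [-6.23  1.41 13.9 ] M [ 0.193  1.196 -0.297] w 0.016
nut~0.1632 r=0.0901 Ft=-6.11 Fr=2.36 tau=-0.551 Mz=-0.297
[-1, 0.0, 0.024, 0.0, 0.0, 0.0, -0.051]
[-1, 0.002, 0.048, 0.0, 0.0, 0.0, -0.102]
[-1, 0.004, 0.072, 0.0, 0.0, 0.0, -0.153]
[-1, 0.008, 0.096, 0.0, 0.0, 0.0, -0.204]
[-1, 0.012, 0.119, 0.0, 0.0, 0.0, -0.255]
[-1, 0.017, 0.143, 0.0, 0.0, 0.0, -0.306]
[-1, 0.023, 0.166, 0.0, 0.0, 0.0, -0.357]
[-1, 0.03, 0.189, 0.0, 0.0, 0.0, -0.407]
```

Emit:
arm_command(deltas=[[-1, 0, 0.024, -0.02, 0, 0, -0.051], [-1, 0.002, 0.048, -0.02, 0, 0, -0.102], [-1, 0.004, 0.072, -0.02, 0, 0, -0.153], [-1, 0.008, 0.096, -0.02, 0, 0, -0.204], [-1, 0.012, 0.119, -0.02, 0, 0, -0.255], [-1, 0.017, 0.143, -0.02, 0, 0, -0.306], [-1, 0.023, 0.166, -0.02, 0, 0, -0.357], [-1, 0.03, 0.189, -0.02, 0, 0, -0.407]], newtons=40)

```text
clock: 4.88
position: [0.5115, -0.2709, 0.0895]
tool_rot: [-3.134, 0.001, 1.209]
force: [-14.0, 1.3, -10.1]
grip_width: 0.0163
```

```bash
python3 - <<'E'
from h import *
s=st();torque(s)
E
```

```text
4.875 [ 0.5115 -0.2709  0.0895] [-3.1339e+00  1.4000e-03  1.2093e+00] F [-14.03   1.26 -10.11] M [0.074 3.178 0.225] w 0.0163
nut~0.4463 r=0.0911 Ft=-13.66 Fr=3.71 tau=-1.244 Mz=0.225
```

```bash
python3 - <<'E'
from h import *
arc(0.48,.48+np.arange(1,9)*.04)
E
```

```text
[-1, 0.0, 0.024, 0.0, 0.0, 0.0, -0.051]
[-1, 0.002, 0.048, 0.0, 0.0, 0.0, -0.102]
[-1, 0.004, 0.072, 0.0, 0.0, 0.0, -0.153]
[-1, 0.008, 0.096, 0.0, 0.0, 0.0, -0.204]
[-1, 0.012, 0.119, 0.0, 0.0, 0.0, -0.255]
[-1, 0.017, 0.143, 0.0, 0.0, 0.0, -0.306]
[-1, 0.023, 0.166, 0.0, 0.0, 0.0, -0.357]
[-1, 0.03, 0.189, 0.0, 0.0, 0.0, -0.407]
```

Emit:
arm_command(deltas=[[-1, 0, 0.024, 0.01, 0, 0, -0.051], [-1, 0.002, 0.048, 0.01, 0, 0, -0.102], [-1, 0.004, 0.072, 0.01, 0, 0, -0.153], [-1, 0.008, 0.096, 0.01, 0, 0, -0.204]])

```text
clock: 5.38
position: [0.5262, -0.2759, 0.0892]
tool_rot: [-3.136, 0.002, 1.369]
force: [-17.2, -3.0, 8.2]
grip_width: 0.016
```

```bash
python3 - <<'E'
from h import *
s=st();torque(s)
E
```

```text
5.375 [ 0.5262 -0.2759  0.0892] [-3.1360e+00  1.8000e-03  1.3692e+00] F [-17.24  -3.     8.16] M [-0.633  3.742  0.394] w 0.016
nut~0.6162 r=0.0914 Ft=-16.26 Fr=6.21 tau=-1.486 Mz=0.394
```

Emit:
arm_command(deltas=[[-1, 0, 0.024, 0, 0, 0, -0.051], [-1, 0.002, 0.048, 0, 0, 0, -0.102], [-1, 0.004, 0.072, 0, 0, 0, -0.153], [-1, 0.008, 0.096, 0, 0, 0, -0.204]])

```text
clock: 5.88
position: [0.5404, -0.2783, 0.0892]
tool_rot: [-3.136, 0.002, 1.529]
force: [-15.6, -6.3, 7.0]
grip_width: 0.0157
```

```bash
python3 - <<'E'
from h import *
s=st();torque(s)
E
```

```text
5.875 [ 0.5404 -0.2783  0.0892] [-3.1358e+00  1.7000e-03  1.5291e+00] F [-15.57  -6.27   6.96] M [-1.267  3.738  0.474] w 0.0157
nut~0.7743 r=0.0916 Ft=-15.14 Fr=6.73 tau=-1.388 Mz=0.474
```

```bash
python3 - <<'E'
from h import *
P=np.array([(.4804,-.2475),(.4901,-.257),(.5115,-.2709),(.5262,-.2759),(.5404,-.2783)])
from scipy.optimize import least_squares
r=least_squares(lambda p:np.hypot(*(P-p).T)-.09,AX);print(r.x,r.fun)
E
```

```text
[ 0.54859207 -0.1887363 ] [ 1.85010135e-05 -1.04200975e-04  1.48183525e-04 -6.02701019e-06
 -6.24317153e-05]
```

Emit:
arm_command(deltas=[[-1, 0, 0, 0, 0, 0, 0], [-0.6, 0, 0, 0, 0, 0, 0], [-0.2, 0, 0, 0, 0, 0, 0], [0.1, 0, 0, 0, 0, 0, 0], [0.1, 0, 0, -0.2, 0, 0, 0], [0.1, 0, 0, -0.4, 0, 0, 0], [0.1, 0, 0, -0.45, 0, 0, 0], [0.1, 0, 0, -0.45, 0, 0, 0]])

```text
clock: 6.88
position: [0.5435, -0.2767, 0.1572]
tool_rot: [3.141, 0.0, 1.529]
force: [-0.8, -0.6, -0.7]
grip_width: 0.047
```

```bash
python3 - <<'E'
from h import *
s=st()
a=cams.grab_frame('top');cv2.imwrite('pics/top3.png',a);crop(a,330,170,110,90,7,'pics/t3.png')
a=cams.grab_frame('scene');crop(a,230,60,110,120,5,'pics/s3.png')
E
```

```text
6.875 [ 0.5435 -0.2767  0.1572] [3.1410e+00 2.0000e-04 1.5288e+00] F [-0.77 -0.56 -0.75] M [ 0.003 -0.01   0.02 ] w 0.047
```

View pics/t3.png

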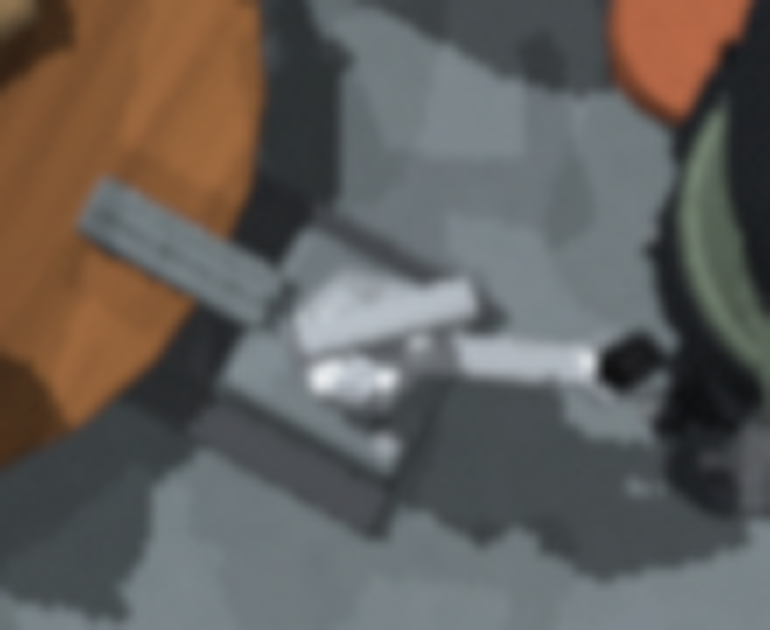

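View pics/s3.png

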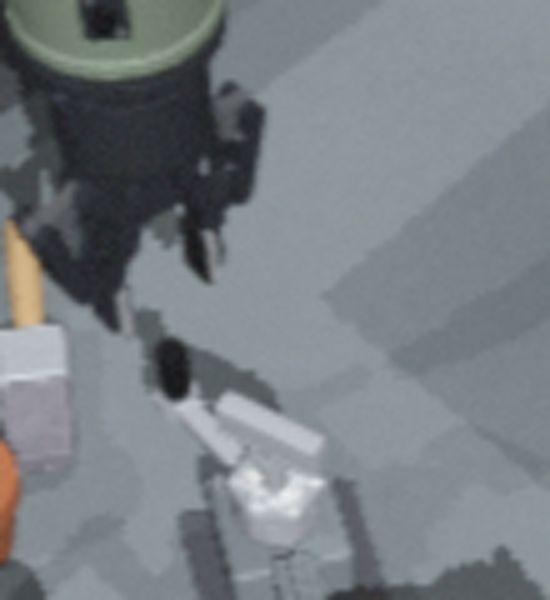

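```bash
sed -i 's/^AX=.*/AX=np.array([.5486,-.1887]);ARM=np.radians(61.0)/' h.py; python3 - <<'E'
from h import *
s=st()
p0,e0=s['position'],s['tool_rot']
print(delta(p0,e0,[*AX,.16],np.radians(106.5)))
E
```

```text
6.975 [ 0.543  -0.2765  0.1562] [-3.1406e+00 -4.0000e-04  1.5289e+00] F [-0.14  0.51 -0.57] M [0.027 0.023 0.051] w 0.0469
[ 0.587  0.013 -0.025 -0.001 -0.001 -0.42 ]
```

Emit:
arm_command(deltas=[[0.1, 0.2, 0, -0.025, 0, 0, -0.14], [0.1, 0.4, 0.01, -0.025, 0, 0, -0.28], [0.1, 0.587, 0.013, -0.025, 0, 0, -0.42], [0.1, 0.587, 0.013, -0.025, 0, 0, -0.42], [0.1, 0.587, 0.013, -0.025, 0, 0, -0.42], [0.1, 0.587, 0.013, -0.025, 0, 0, -0.42]])

```text
clock: 7.72
position: [0.5488, -0.1897, 0.1605]
tool_rot: [-3.141, -0.0, 1.857]
force: [0.3, -0.9, -0.2]
grip_width: 0.047
```

```bash
python3 - <<'E'
from h import *
s=st()
p0,e0=s['position'],s['tool_rot']
print(delta(p0,e0,[*AX,.118],np.radians(106.5)))
a=cams.grab_frame('scene');crop(a,230,60,110,120,5,'pics/s4.png')
E
```

```text
7.725 [ 0.5488 -0.1897  0.1605] [-3.1411 -0.      1.8566] F [ 0.31 -0.87 -0.17] M [-0.029 -0.01  -0.018] w 0.047
[ 0.007  0.001  0.283 -0.001 -0.    -0.003]
```

View pics/s4.png

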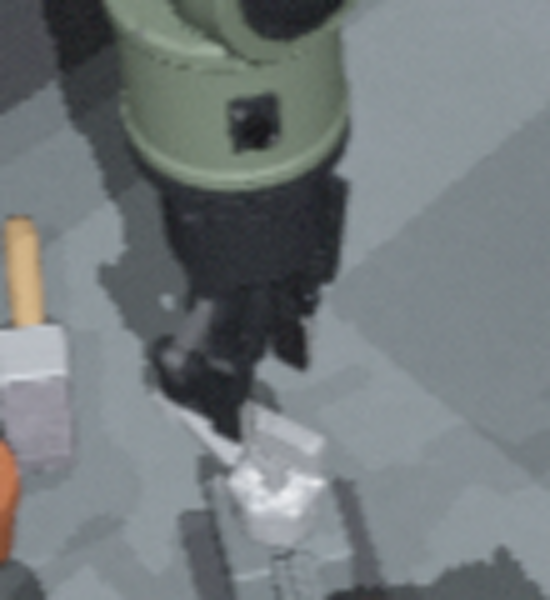

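Fingers straddle the bar from above; descend.

Emit:
arm_command(deltas=[[0.1, 0, 0, 0.1, 0, 0, 0], [0.1, 0, 0, 0.2, 0, 0, 0], [0.1, 0, 0, 0.27, 0, 0, 0], [0.1, 0, 0, 0.27, 0, 0, 0], [-0.3, 0, 0, 0.27, 0, 0, 0], [-0.6, 0, 0, 0.27, 0, 0, 0], [-1, 0, 0, 0.27, 0, 0, 0], [-1, 0, 0, 0.27, 0, 0, 0]], newtons=30)

```text
clock: 8.78
position: [0.5483, -0.1892, 0.1208]
tool_rot: [-3.14, 0.0, 1.858]
force: [-8.0, -0.5, 7.9]
grip_width: 0.0134
```

```bash
python3 - <<'E'
from h import *
s=st()
a=cams.grab_frame('scene');crop(a,230,60,110,120,5,'pics/s5.png')
a=cams.grab_frame('top');crop(a,330,170,110,90,6,'pics/t5.png')
E
```

```text
8.775 [ 0.5483 -0.1892  0.1208] [-3.1402e+00  4.0000e-04  1.8582e+00] F [-8.04 -0.5   7.91] M [-0.146  1.501  0.026] w 0.0134
```

View pics/s5.png

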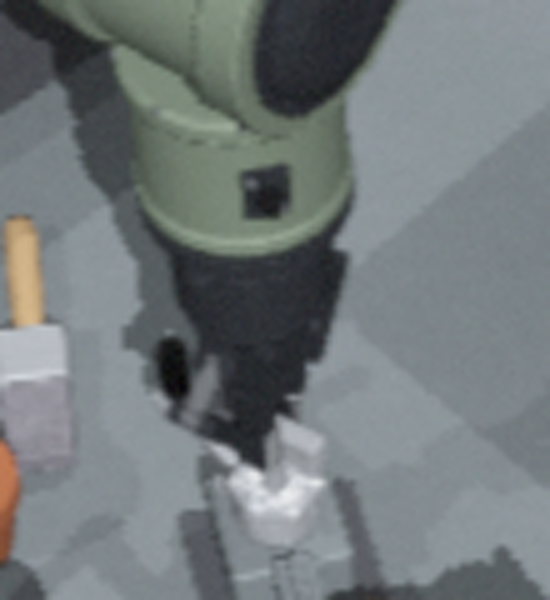

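Emit:
arm_command(deltas=[[-1, 0, 0, 0, 0, 0, 0.15], [-1, 0, 0, 0, 0, 0, 0.3], [-1, 0, 0, 0, 0, 0, 0.45], [-1, 0, 0, 0, 0, 0, 0.6], [-1, 0, 0, 0, 0, 0, 0.75], [-1, 0, 0, 0, 0, 0, 0.9], [-1, 0, 0, 0, 0, 0, 0.985], [-1, 0, 0, 0, 0, 0, 0.985]])

```text
clock: 9.88
position: [0.5478, -0.1892, 0.1208]
tool_rot: [-3.14, 0.002, 1.083]
force: [-10.9, -1.6, 11.1]
grip_width: 0.0135
```

Emit:
arm_command(deltas=[[-1, 0, 0, 0, 0, 0, 0], [-1, 0, 0, 0, 0, 0, 0]])

```text
clock: 10.12
position: [0.5478, -0.1892, 0.1208]
tool_rot: [-3.14, 0.001, 1.084]
force: [-10.7, -0.1, 11.1]
grip_width: 0.0136
```

```bash
python3 - <<'E'
from h import *
s=st()
E
```

```text
10.125 [ 0.5478 -0.1892  0.1208] [-3.1400e+00  1.4000e-03  1.0842e+00] F [-10.71  -0.07  11.1 ] M [-0.033  2.195 -0.169] w 0.0136
```

Emit:
arm_command(deltas=[[-0.6, 0, 0, 0, 0, 0, 0], [-0.2, 0, 0, 0, 0, 0, 0], [0.1, 0, 0, 0, 0, 0, 0], [0.1, 0, 0, -0.2, 0, 0, 0], [0.1, 0, 0, -0.3, 0, 0, 0], [0.1, 0, 0, -0.35, 0, 0, 0], [0.1, 0, 0, -0.35, 0, 0, 0]])

```text
clock: 11.0
position: [0.549, -0.1889, 0.1729]
tool_rot: [3.141, 0.0, 1.085]
force: [-0.3, -0.3, 0.1]
grip_width: 0.047
```

```bash
python3 - <<'E'
from h import *
s=st()
h,y=handle(.76,.155)
print(h,y,delta(s['position'],s['tool_rot'],h,y))
E
```

```text
11.0 [ 0.549  -0.1889  0.1729] [3.1412 0.     1.0848] F [-0.31 -0.31  0.1 ] M [ 0.004 -0.045  0.049] w 0.047
[ 0.54004392 -0.27829237  0.155     ] 1.4755849933176748 [-0.555  0.225  0.119  0.     0.    -0.498]
```

```bash
python3 - <<'E'
from h import *
s=telemetry.observe()
print(delta(s['position'],s['tool_rot'],[.5405,-.278,.165],1.49))
E
```

```text
[-0.551  0.227  0.053  0.     0.    -0.516]
```

Emit:
arm_command(deltas=[[0.1, -0.18, 0.07, 0, 0, 0, -0.17], [0.1, -0.36, 0.15, 0, 0, 0, -0.34], [0.1, -0.55, 0.226, 0.05, 0, 0, -0.515], [0.1, -0.55, 0.226, 0.05, 0, 0, -0.515], [0.1, -0.55, 0.226, 0.05, 0, 0, -0.515]])

```text
clock: 11.62
position: [0.5403, -0.2769, 0.1647]
tool_rot: [-3.141, -0.001, 1.488]
force: [0.8, -0.0, 0.1]
grip_width: 0.0474
```

```bash
python3 - <<'E'
from h import *
s=st()
a=cams.grab_frame('scene');crop(a,230,60,110,120,5,'pics/s6.png')
a=cams.grab_frame('top');crop(a,330,170,110,90,7,'pics/t6.png')
E
```

```text
11.625 [ 0.5403 -0.2769  0.1647] [-3.1409e+00 -9.0000e-04  1.4884e+00] F [ 0.76 -0.    0.11] M [ 0.025 -0.018 -0.009] w 0.0474
```

View pics/s6.png

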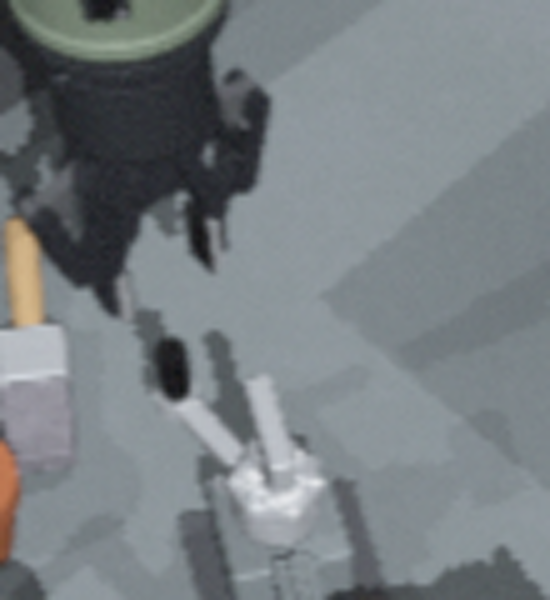

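View pics/t6.png

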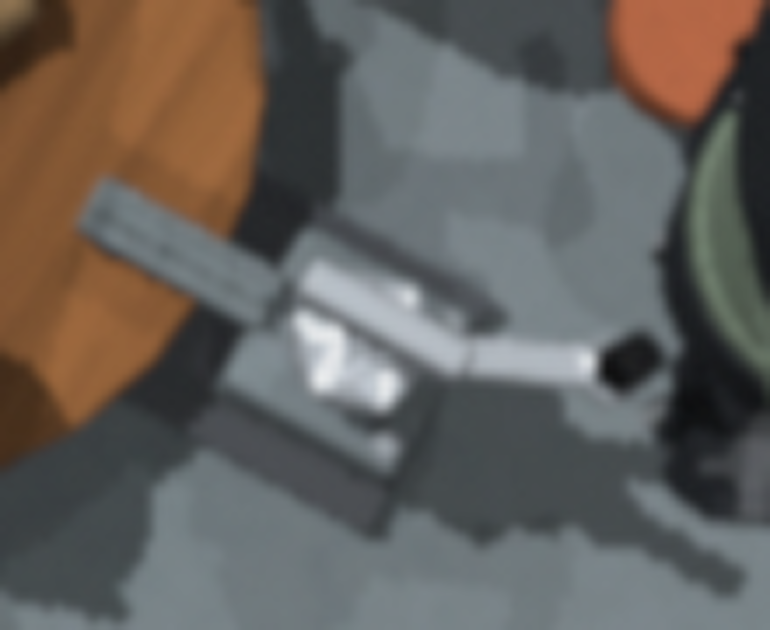

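Emit:
arm_command(deltas=[[0.1, 0, 0, 0.2, 0, 0, 0], [0.1, 0, 0, 0.4, 0, 0, 0], [0.1, 0, 0, 0.5, 0, 0, 0], [0.1, 0, 0, 0.5, 0, 0, 0], [0.1, 0, 0, 0.5, 0, 0, 0]])

```text
clock: 12.35
position: [0.541, -0.2776, 0.0914]
tool_rot: [3.14, 0.0, 1.489]
force: [-0.3, 1.1, 0.7]
grip_width: 0.0471
```

```bash
python3 - <<'E'
from h import *
s=st()
a=cams.grab_frame('scene');crop(a,230,60,110,120,5,'pics/s7.png')
E
```

```text
12.35 [ 0.541  -0.2776  0.0914] [3.1404e+00 4.0000e-04 1.4895e+00] F [-0.33  1.06  0.67] M [-0.01  -0.026 -0.03 ] w 0.0471
```

View pics/s7.png

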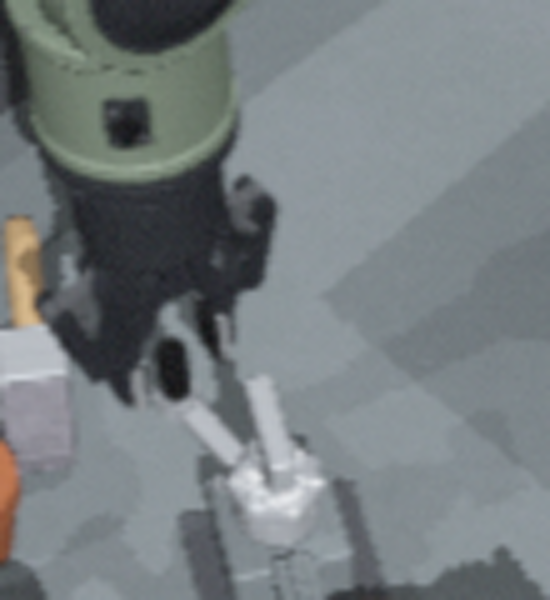

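Emit:
arm_command(deltas=[[-0.3, 0, 0, 0, 0, 0, 0], [-0.6, 0, 0, 0, 0, 0, 0], [-1, 0, 0, 0, 0, 0, 0], [-1, 0, 0, 0, 0, 0, 0]], newtons=60)

```text
clock: 12.9
position: [0.541, -0.2779, 0.0911]
tool_rot: [3.14, 0.0, 1.489]
force: [0.2, 0.2, 7.0]
grip_width: 0.0161
```

```bash
cat >> h.py <<'E'
import json
def log():
    s=telemetry.observe();r=s['position'][:2]-AX;F=s['force'];a=np.arctan2(r[1],r[0]);nut=(a-ARM-np.radians(160)+np.pi)%(2*np.pi)-np.pi
    t=np.array([-np.sin(a),np.cos(a)]);tau=r[0]*F[1]-r[1]*F[0];Mz=s['moment'][2]
    M=s['moment'][:2]; Fm=np.array([M[1],-M[0]])/.235
    row=[s['clock'],nut,np.hypot(*r),F[:2]@t,F[:2]@r/np.hypot(*r),tau,Mz,tau+Mz,Fm@t,s['tool_rot'][2],s['position'][2],F[2],s['grip_width']]
    print('t%.2f nut%.4f r%.4f Ft%.2f Fr%.2f tau%.3f Mz%.3f sum%.3f FtM%.2f yaw%.3f z%.4f Fz%.1f w%.4f'%tuple(row));open('log.txt','a').write(json.dumps(list(map(float,row)))+'\n')
E
python3 - <<'E'
from h import *
st();log()
arc(.75,.75-np.arange(1,9)*.015)
E
```

```text
12.9 [ 0.541  -0.2779  0.0911] [3.1403e+00 5.0000e-04 1.4893e+00] F [0.2  0.23 7.04] M [-0.083 -0.04  -0.004] w 0.0161
t12.90 nut0.7698 r0.0895 Ft0.18 Fr-0.25 tau0.016 Mz-0.004 sum0.012 FtM-0.20 yaw1.489 z0.0911 Fz7.0 w0.0161
[-1, 0.0, -0.009, 0.0, 0.0, 0.0, 0.019]
[-1, 0.0, -0.018, 0.0, 0.0, 0.0, 0.038]
[-1, 0.001, -0.027, 0.0, 0.0, 0.0, 0.057]
[-1, 0.001, -0.036, 0.0, 0.0, 0.0, 0.076]
[-1, 0.002, -0.045, 0.0, 0.0, 0.0, 0.095]
[-1, 0.002, -0.054, 0.0, 0.0, 0.0, 0.115]
[-1, 0.003, -0.063, 0.0, 0.0, 0.0, 0.134]
[-1, 0.004, -0.072, 0.0, 0.0, 0.0, 0.153]
```

Emit:
arm_command(deltas=[[-1, 0, -0.009, -0.005, 0, 0, 0.019], [-1, 0, -0.018, -0.005, 0, 0, 0.038], [-1, 0.001, -0.027, -0.005, 0, 0, 0.057]])

```text
clock: 13.28
position: [0.5375, -0.2775, 0.0913]
tool_rot: [3.139, 0.0, 1.444]
force: [9.4, -2.8, -8.0]
grip_width: 0.016
```

```bash
python3 -c "
from h import *
log()"
```

```text
t13.28 nut0.7313 r0.0894 Ft9.64 Fr1.65 tau0.863 Mz0.078 sum0.941 FtM-8.10 yaw1.444 z0.0913 Fz-8.0 w0.0160
```

Emit:
arm_command(deltas=[[-1, 0, -0.009, 0, 0, 0, 0.019], [-1, 0, -0.018, 0, 0, 0, 0.038], [-1, 0.001, -0.027, 0, 0, 0, 0.057]])

```text
clock: 13.65
position: [0.5335, -0.2769, 0.0913]
tool_rot: [3.139, 0.0, 1.399]
force: [9.3, -3.3, -7.4]
grip_width: 0.0162
```

```bash
python3 -c "
from h import *
log()"
```

```text
t13.65 nut0.6859 r0.0895 Ft9.70 Fr1.71 tau0.867 Mz0.092 sum0.959 FtM-8.09 yaw1.399 z0.0913 Fz-7.4 w0.0162
```

Emit:
arm_command(deltas=[[-1, 0, -0.009, 0, 0, 0, 0.019], [-1, 0, -0.018, 0, 0, 0, 0.038], [-1, 0.001, -0.027, 0, 0, 0, 0.057]])

```text
clock: 14.02
position: [0.5295, -0.2762, 0.0913]
tool_rot: [3.139, 0.0, 1.355]
force: [8.9, -4.1, -8.6]
grip_width: 0.0161
```

```bash
python3 -c "
from h import *
log()"
```

```text
t14.03 nut0.6405 r0.0895 Ft9.54 Fr2.16 tau0.854 Mz0.087 sum0.942 FtM-8.29 yaw1.355 z0.0913 Fz-8.6 w0.0161
```

Emit:
arm_command(deltas=[[-1, 0, -0.009, 0, 0, 0, 0.019], [-1, 0, -0.018, 0, 0, 0, 0.038], [-1, 0.001, -0.027, 0, 0, 0, 0.057]])

```text
clock: 14.4
position: [0.5256, -0.2752, 0.0913]
tool_rot: [3.139, 0.0, 1.31]
force: [8.9, -5.1, -8.1]
grip_width: 0.016
```

```bash
python3 -c "
from h import *
log()"
```

```text
t14.40 nut0.5958 r0.0895 Ft9.92 Fr2.63 tau0.888 Mz0.056 sum0.944 FtM-8.50 yaw1.310 z0.0913 Fz-8.1 w0.0160
```

Emit:
arm_command(deltas=[[-1, 0, -0.009, 0, 0, 0, 0.019], [-1, 0, -0.018, 0, 0, 0, 0.038], [-1, 0.001, -0.027, 0, 0, 0, 0.057]])

```text
clock: 14.78
position: [0.5217, -0.2741, 0.0913]
tool_rot: [3.139, 0.0, 1.265]
force: [7.8, -5.8, -8.8]
grip_width: 0.0159
```

```bash
python3 -c "
from h import *
log()"
```

```text
t14.78 nut0.5504 r0.0895 Ft9.17 Fr3.16 tau0.821 Mz0.074 sum0.895 FtM-8.36 yaw1.265 z0.0913 Fz-8.8 w0.0159
```

Emit:
arm_command(deltas=[[-1, 0, -0.009, 0, 0, 0, 0.019], [-1, 0, -0.018, 0, 0, 0, 0.038], [-1, 0.001, -0.027, 0, 0, 0, 0.057]])

```text
clock: 15.15
position: [0.5179, -0.2728, 0.0913]
tool_rot: [3.139, 0.0, 1.22]
force: [9.2, -6.9, -7.9]
grip_width: 0.0158
```

```bash
python3 -c "
from h import *
log()"
```

```text
t15.15 nut0.5053 r0.0896 Ft10.96 Fr3.34 tau0.982 Mz0.042 sum1.024 FtM-8.58 yaw1.220 z0.0913 Fz-7.9 w0.0158
```

Emit:
arm_command(deltas=[[-1, 0, -0.009, 0, 0, 0, 0.019], [-1, 0, -0.018, 0, 0, 0, 0.038], [-1, 0.001, -0.027, 0, 0, 0, 0.057]])

```text
clock: 15.52
position: [0.5141, -0.2714, 0.0913]
tool_rot: [3.139, 0.0, 1.175]
force: [8.6, -6.4, -9.4]
grip_width: 0.0158
```

```bash
python3 -c "
from h import *
log()"
```

```text
t15.53 nut0.4600 r0.0896 Ft10.35 Fr2.60 tau0.927 Mz-0.025 sum0.902 FtM-8.91 yaw1.175 z0.0913 Fz-9.4 w0.0158
```

Emit:
arm_command(deltas=[[-1, 0, -0.009, 0, 0, 0, 0.019], [-1, 0, -0.018, 0, 0, 0, 0.038], [-1, 0.001, -0.027, 0, 0, 0, 0.057]])

```text
clock: 15.9
position: [0.5104, -0.2697, 0.0913]
tool_rot: [3.139, -0.0, 1.13]
force: [8.4, -6.6, -9.1]
grip_width: 0.0156
```

```bash
python3 -c "
from h import *
log()"
```

```text
t15.90 nut0.4146 r0.0896 Ft10.37 Fr2.37 tau0.929 Mz0.046 sum0.975 FtM-8.93 yaw1.130 z0.0913 Fz-9.1 w0.0156
```

Emit:
arm_command(deltas=[[-1, 0, -0.009, 0, 0, 0, 0.019], [-1, 0, -0.018, 0, 0, 0, 0.038], [-1, 0.001, -0.027, 0, 0, 0, 0.057]])

```text
clock: 16.27
position: [0.5067, -0.268, 0.0913]
tool_rot: [3.139, 0.0, 1.085]
force: [7.7, -7.6, -8.1]
grip_width: 0.0163
```

```bash
python3 -c "
from h import *
log()"
```

```text
t16.27 nut0.3697 r0.0897 Ft10.34 Fr3.14 tau0.927 Mz0.034 sum0.962 FtM-9.33 yaw1.085 z0.0913 Fz-8.1 w0.0163
```

Emit:
arm_command(deltas=[[-1, 0, -0.009, 0, 0, 0, 0.019], [-1, 0, -0.018, 0, 0, 0, 0.038], [-1, 0.001, -0.027, 0, 0, 0, 0.057]])

```text
clock: 16.65
position: [0.5032, -0.2661, 0.0913]
tool_rot: [3.139, -0.0, 1.041]
force: [8.8, -8.3, -9.5]
grip_width: 0.0163
```

```bash
python3 -c "
from h import *
log()"
```

```text
t16.65 nut0.3251 r0.0897 Ft11.80 Fr2.68 tau1.058 Mz0.070 sum1.128 FtM-9.64 yaw1.041 z0.0913 Fz-9.5 w0.0163
```

Emit:
arm_command(deltas=[[-1, 0, -0.009, 0, 0, 0, 0.019], [-1, 0, -0.018, 0, 0, 0, 0.038], [-1, 0.001, -0.027, 0, 0, 0, 0.057]])

```text
clock: 17.02
position: [0.4998, -0.264, 0.0913]
tool_rot: [3.139, -0.0, 0.996]
force: [8.1, -8.8, -10.4]
grip_width: 0.0159
```

```bash
python3 -c "
from h import *
log()"
```

```text
t17.02 nut0.2803 r0.0897 Ft11.61 Fr2.95 tau1.042 Mz0.068 sum1.110 FtM-9.59 yaw0.996 z0.0913 Fz-10.4 w0.0159
```

Emit:
arm_command(deltas=[[-1, 0, -0.009, 0, 0, 0, 0.019], [-1, 0, -0.018, 0, 0, 0, 0.038], [-1, 0.001, -0.027, 0, 0, 0, 0.057]])

```text
clock: 17.4
position: [0.4965, -0.2617, 0.0913]
tool_rot: [3.139, -0.0, 0.951]
force: [9.2, -8.9, -9.2]
grip_width: 0.016
```

```bash
python3 -c "
from h import *
log()"
```

```text
t17.40 nut0.2354 r0.0897 Ft12.67 Fr1.88 tau1.136 Mz0.064 sum1.200 FtM-9.96 yaw0.951 z0.0913 Fz-9.2 w0.0160
```

Emit:
arm_command(deltas=[[-1, 0, -0.009, 0, 0, 0, 0.019], [-1, 0, -0.018, 0, 0, 0, 0.038], [-1, 0.001, -0.027, 0, 0, 0, 0.057]])

```text
clock: 17.77
position: [0.4932, -0.2593, 0.0913]
tool_rot: [3.139, -0.0, 0.906]
force: [8.4, -9.4, -8.7]
grip_width: 0.0163
```

```bash
cat > fit.py <<'E'
from h import *
from scipy.optimize import least_squares
log()
D=np.array([json.loads(l) for l in open('log.txt')])[1:]
n,tau=D[:,1],D[:,7]
for nm,y in (('sum',tau),('tau',D[:,5]),('Mcal',-D[:,8]*.0895*1.15+D[:,6])):
    for T0 in (None,.95):
        f=(lambda p:(p[0] if T0 is None else T0)+1.1*np.maximum(p[1]-n,0)-y)
        best=min((least_squares(f,[.94,b],loss='soft_l1',f_scale=.04) for b in(.3,.4,.5)),key=lambda r:r.cost);s=np.std(best.fun)
        print(nm,T0,best.x,'rms',s,'clamp now',73.7*max(best.x[1]-n[-1],0))
E
python3 fit.py
```

```text
t17.77 nut0.1904 r0.0897 Ft12.38 Fr2.20 tau1.111 Mz0.113 sum1.224 FtM-10.41 yaw0.906 z0.0913 Fz-8.7 w0.0163
sum None [0.94061391 0.44860777] rms 0.03789692832900001 clamp now 19.033578911989924
sum 0.95 [0.94       0.44007513] rms 0.03788658833530115 clamp now 18.404723292190887
tau None [0.8780941  0.44419436] rms 0.04325114809243639 clamp now 18.708311122673912
tau 0.95 [0.94       0.37252676] rms 0.05343002691153248 clamp now 13.426408664218076
Mcal None [0.92367585 0.42672054] rms 0.021624444879160612 clamp now 17.420490260447316
Mcal 0.95 [0.94       0.39646349] rms 0.02463069248215183 clamp now 15.190545562884205
```

Emit:
arm_command(deltas=[[-1, 0, -0.009, 0, 0, 0, 0.019], [-1, 0, -0.018, 0, 0, 0, 0.038], [-1, 0.001, -0.027, 0, 0, 0, 0.057]])

```text
clock: 18.15
position: [0.4901, -0.2568, 0.0913]
tool_rot: [3.139, -0.0, 0.861]
force: [7.7, -11.1, -9.5]
grip_width: 0.0161
```

```bash
python3 fit.py
```

```text
t18.15 nut0.1462 r0.0898 Ft13.09 Fr3.41 tau1.176 Mz0.092 sum1.267 FtM-10.66 yaw0.861 z0.0913 Fz-9.5 w0.0161
sum None [0.94061391 0.44749296] rms 0.03652124606674206 clamp now 22.205814839294526
sum 0.95 [0.94       0.43896094] rms 0.036549566916115994 clamp now 21.57700481249493
tau None [0.8780941  0.43816934] rms 0.04227260452830494 clamp now 21.518664243811866
tau 0.95 [0.94       0.36971838] rms 0.05242800993479385 clamp now 16.47382865477439
Mcal None [0.92367585 0.42025811] rms 0.023223228507465013 clamp now 20.198606848286566
Mcal 0.95 [0.94       0.38976071] rms 0.0257816084233359 clamp now 17.950948138210368
```

Emit:
arm_command(deltas=[[-1, 0, -0.009, 0, 0, 0, 0.019], [-1, 0, -0.018, 0, 0, 0, 0.038]])

```text
clock: 18.4
position: [0.4881, -0.2551, 0.0913]
tool_rot: [3.138, -0.0, 0.831]
force: [8.2, -10.1, -9.8]
grip_width: 0.0162
```

```bash
python3 fit.py
```

```text
t18.40 nut0.1165 r0.0898 Ft12.84 Fr1.92 tau1.153 Mz0.034 sum1.186 FtM-11.33 yaw0.831 z0.0913 Fz-9.8 w0.0162
sum None [0.94061391 0.4402647 ] rms 0.04554581751903693 clamp now 23.86233756587224
sum 0.95 [0.94       0.43173274] rms 0.0452225401352934 clamp now 23.23353182275747
tau None [0.8780941  0.42998465] rms 0.04537359806123266 clamp now 23.104697844460375
tau 0.95 [0.94      0.3614267] rms 0.05394032611842673 clamp now 18.051977204544976
Mcal None [0.92819159 0.40234242] rms 0.02565470262377959 clamp now 21.067465492820883
Mcal 0.95 [0.94       0.38251635] rms 0.028085898799031592 clamp now 19.60628396469019
```

Emit:
arm_command(deltas=[[-1, 0, -0.009, 0, 0, 0, 0.019], [-1, 0, -0.009, 0, 0, 0, 0.019]])

```text
clock: 18.65
position: [0.487, -0.2541, 0.0913]
tool_rot: [3.139, -0.0, 0.817]
force: [6.9, -9.7, -9.8]
grip_width: 0.016
```

```bash
python3 fit.py
```

```text
t18.65 nut0.0999 r0.0898 Ft11.69 Fr2.31 tau1.050 Mz-0.015 sum1.034 FtM-10.23 yaw0.817 z0.0913 Fz-9.8 w0.0160
sum None [0.94061391 0.43223211] rms 0.07953304521460684 clamp now 24.496264917185165
sum 0.95 [0.94       0.42369937] rms 0.07872126582370621 clamp now 23.867401539432556
tau None [0.8780941  0.42161214] rms 0.06382647294627232 clamp now 23.713573023271238
tau 0.95 [0.94       0.34988061] rms 0.06620976432108619 clamp now 18.42695938553919
Mcal None [0.92819159 0.39363353] rms 0.058728618479828194 clamp now 21.65154921107932
Mcal 0.95 [0.94      0.3738084] rms 0.05812660221389969 clamp now 20.190437441923763
```

Emit:
arm_command(deltas=[[-1, 0, 0.006, 0, 0, 0, -0.01], [-1, 0, 0.01, 0, 0, 0, -0.01]])

```text
clock: 18.9
position: [0.4871, -0.2542, 0.0912]
tool_rot: [3.141, 0.0, 0.825]
force: [-1.7, -3.1, 0.1]
grip_width: 0.0161
```

```bash
cp log.txt log_keep.txt; python3 -c "
from h import *
log()"; cp log_keep.txt log.txt
```

```text
t18.90 nut0.1017 r0.0898 Ft0.87 Fr3.41 tau0.078 Mz-0.077 sum0.002 FtM-1.20 yaw0.825 z0.0912 Fz0.1 w0.0161
```

Emit:
arm_command(deltas=[[-0.6, 0, 0, 0, 0, 0, 0], [-0.2, 0, 0, 0, 0, 0, 0], [0.1, 0, 0, 0, 0, 0, 0], [0.1, 0, 0, 0, 0, 0, 0], [0.1, 0, 0, -0.2, 0, 0, 0], [0.1, 0, 0, -0.4, 0, 0, 0], [0.1, 0, 0, -0.6, 0, 0, 0], [0.1, 0, 0, -0.6, 0, 0, 0]])

```text
clock: 19.9
position: [0.4882, -0.2541, 0.1831]
tool_rot: [3.138, -0.001, 0.826]
force: [0.1, -0.1, -0.9]
grip_width: 0.0472
```

Emit:
arm_command(deltas=[[0.1, -0.3, 0, -0.1, 0, 0, 0], [0.1, -0.6, 0, -0.2, 0, 0, 0], [0.1, -0.6, 0, -0.2, 0, 0, 0], [0.1, -0.6, 0, -0.2, 0, 0, 0]])

```text
clock: 20.4
position: [0.4263, -0.3195, 0.2105]
tool_rot: [-3.141, -0.0, 0.826]
force: [1.0, 0.9, 0.1]
grip_width: 0.0472
```

```bash
python3 - <<'E'
from h import *
st()
a=cams.grab_frame('top');cv2.imwrite('pics/top9.png',a);crop(a,330,170,110,90,7,'pics/t9.png')
a=cams.grab_frame('scene');crop(a,200,60,190,240,3,'pics/s9.png')
E
```

```text
20.4 [ 0.4263 -0.3195  0.2105] [-3.1409e+00 -3.0000e-04  8.2580e-01] F [1.01 0.89 0.06] M [ 0.028 -0.029 -0.013] w 0.0472
```

View pics/t9.png

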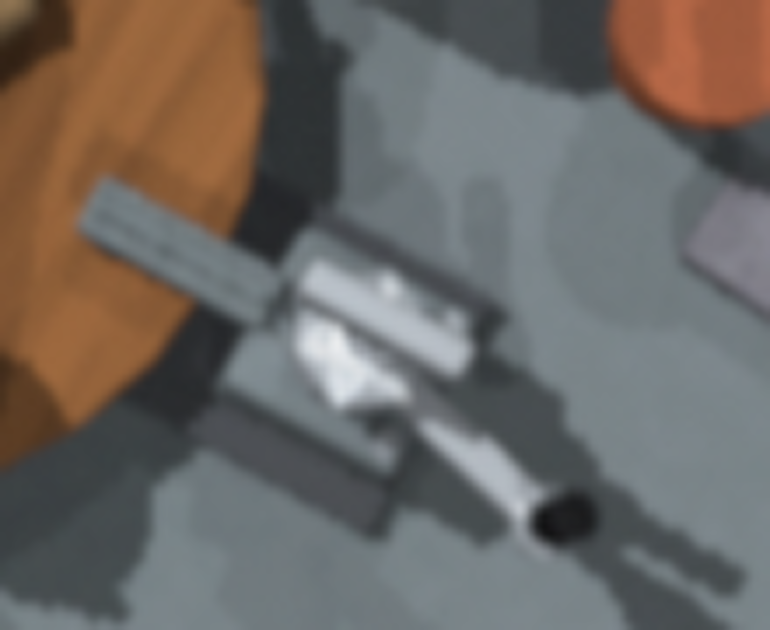

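View pics/s9.png

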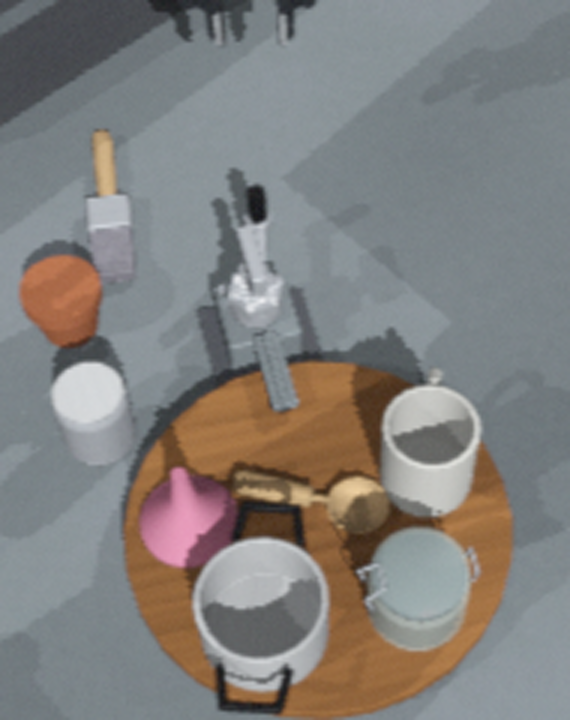

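```bash
python3 -c "
from workcell import job
print(job.job_done())"
```

```text
the job is handed in; nothing more can be done
None
```

The drag is reset and the job is handed in, at about 20.5 s of the 72 s. No verdict came back, so the clamping force below is my own estimate.

- **Loosening:** I swung the nut handle counterclockwise to about 0.77 rad, past the highest possible bite point of 0.66.
- **Cross-bar:** I turned it about 44° clockwise. In the last top picture it lies within about 1° of the brake arm.
- **Locking:** I closed the nut in slow steps while logging the torque. Free drag came out at about 0.94 N m, against 0.95 stated. The torque began to rise at about 0.37–0.44 rad, and I stopped at 0.10 rad. That puts the clamp at about 20–25 N, inside the wanted 16–30 N.
- **Release:** I took the load off the handle before opening the fingers and backed away. The arm reads no contact force.

**Where the checks disagreed:**
- My fits for the start of the bite differed by about 0.07 rad, or roughly 5 N. The fit using tangential force alone, with free drag fixed at 0.95, was lowest at about 18 N.
- The torque reading with the nut standing still at the end was lower than while it was turning, so I put little weight on it.

In the last scene picture the mug, pot, funnel, spoon, jar, flowerpot, tin and brush all look where they were. I did not measure their positions.

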